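Clamp a disk drive in the bench jig with ratchet swings of the clamp lever

ROBOT

A 6-joint arm with a two-finger parallel gripper is mounted at the origin on a cart in front of the work surface, level with it; the furniture and walls round the work are solid. World frame = base frame: x ahead of the robot, y to its left, z up, the work surface at z = 0. Lengths are in m, angles in rad, forces in N, time in s.
With the tool pointing down it reaches from about 0.25 to 0.775 m from the base axis. Payload 4 kg.
Tool frame: the origin (TCP) lies on the centre line of the jaws, within the pads' length; the fingertips stand 25 mm ahead of it and the grasp point (between the pads) lies 6 mm ahead of it; z points along the fingers, y is the line along which they close (so a half turn about z gives the same grasp; the last joint's range is limited). The gripper opens to 94 mm and grips with 3 to 60 N. Pads are 16 mm wide; open, the fingers measure 119 mm over their backs; the gripper's body (75 mm by 177 mm) begins 78 mm behind the grasp point.
Start: joints at [-1.38, 0.087, 1.371, -0, 1.684, -0.103], TCP at [0.159, -0.526, 0.206] pointing down, gripper open.
Joint ranges: [-3.1, 3.1], [-0.76, 2.03], [0.27, 2.55], [-1.08, 4.22], [0.17, 2.65], [-2.57, 2.57]. Speed limits (rad/s): [2.79, 2.79, 3.14, 3.14, 3.14, 3.14].

INTERFACE

Orientations are given as [roll, pitch, yaw] about the fixed x, y, z axes, in that order (R = Rz(yaw) Ry(pitch) Rx(roll)).
In Python, from bench import robot, imaging gives the robot as it stands. The module is installed in compiled form; this text tells all that it offers.
- The arm moves only by the tool drive_tool, never from a script. Its argument "series" is a list of rows, each a list of 3 entries, a list of its own where there are three numbers: the finger opening in m, from 0 to 0.094, then the shift along the tool's x, y, z in m, then the turn, a rotation vector about the tool's x, y, z in rad. A call has 1 to 5 rows; each row is the pose to reach, as a shift and turn from the pose commanded when the call began, along the tool's axes at that moment; what a row does not reach only later rows make up. A row lasts 1/8 s, in which the tool goes at most 62.5 mm and 10.7 degrees, less where a joint would pass 70% of its speed; a pose out of reach is approached as far as the arm can. A call with a gripper value outside its range is refused whole. The fingers move at their own pace and stop on an object; the grip force is fixed at half the most. Time passes only in rows, so rows that repeat a pose let the fingers close. It gives the time, the measured TCP pose, the force, the opening and the grip force at its end, in the units of the state.
- robot.get_obs(): the state, without advancing time (a new reading comes with each control period).
- imaging.snapshot(name): name is "side" or "top" or "wrist"; returns the picture (420x560x3 uint8, red, green, blue); there is no depth.
- imaging.get_calibration(name): a dict with "intrinsics" (3x3 intrinsics, pixels), "k1" (the pictures are not rectified: a ray, as slopes to the right and down, at radius r is drawn at 1 + k1 r^2 times it, then the intrinsics apply), "position" and "rotation" of the camera in the world. Camera axes: x right, y up, looking along -z (the intrinsics and any distortion apply to the point x, -y, -z); pixel columns grow to the right and rows downward; lengths in m; the calibration is good to about 2 mm. A picture is of the moment at which its call begins: read the wrist's pose just before it. get_calibration takes no time and is no camera call; for the wrist camera it gives the pose at the moment of the call.
- robot.close_job(): hands the job in; it is judged then, once.
The state is a dict: "time": time; "joint_positions": joint angles; "qvel": joint speeds; "joint_torque": joint torques, N m; "tool_pos": TCP position; "ee_rot": TCP orientation; "wrist_force": force on the tool from outside, world axes, zero at the start; "wrist_torque": the same for the moment, N m; "width": finger opening in m; "finger_force": force on a finger pad.
Only numpy, scipy, OpenCV 4.12 (cv2) and the standard library are available. Lean on these libraries where they do the work, as an engineer would, in place of code of your own. Each camera call takes 0.05 s, during which the arm holds its last target. There are 200 camera calls.

TASK

Push the small disk drive along its channel in the bench jig until it is fully home against the end stop, then clamp it there: press the raised, knobbed lever down into the teeth of the nut, swing it clockwise (seen from above), lift it out, swing it back between its two posts, press it in again, and repeat until the clamp is tight. Finish with a firm pull of about 12 N at the knob (under 9 N is not tight, over 20 N strips the thread). Let go with the drive home and clamped and the lever down in the teeth, and leave the capacitor, coil and transformer beside the jig where they are.

Things in the scene. Friction and masses are not known exactly. Their poses are not given: they have to be found in the camera images.
- jig: Fixed steel clamping jig, base 156 x 164 x 12 mm. Origin on the bench, on the clamp screw's axis; z up; x points to the drive's channel, away from the lever; base spans x -47 to 109, y -63 to 101 mm. The channel runs along y on the base (floor 12 mm above the bench), between fences with inner faces at x 25 and 98 mm (4 and 10 mm high); open at its +y end, closed by the end stop at -y.
- end_stop (a point): Foot of the end stop's inner face, at (61.5, -50, 12) mm in the jig's frame. The stop is a bar 62 mm long (along x) and 6 mm high.
- post_left (a point): Top centre of the round upright post, 10 mm thick, 80 mm tall, that stops the lever's clockwise swing; at (-28, 35) mm in the jig's frame.
- post_right (a point): Top centre of the other such post, that stops the lever's return swing; at (-28, -35) mm in the jig's frame.
- disk: Flat metal hard disk drive, loose in the channel, solid part 100 x 70 x 7 mm, 0.08 to 0.16 kg. Origin: centre of its underside; its x axis (100 mm length) lies along the jig's y. It starts 15 to 40 mm short of home and is pushed on its free +y end face toward -y. Fully home, its end face touches the stop and its origin is at x 61.5, y 0 mm in the jig's frame.
- strap: Steel clamp strap, 12 mm thick, over the drive's edge; moves only vertically and carries toothed nut, lever and knob. Origin on the screw axis at its underside; axes as the jig's. The nut, turned clockwise, lowers it 0.75 mm per rad and stays where left; 1.7 to 3 rad (unknown) bring it tight. It takes 2 to 5 N at the knob until tight, then the pull grows about 6 N per 0.1 rad (0.6 N per mm).
- clamp_nose (a point): Point on the underside of the strap's nose (22 mm wide), 40 mm from the screw axis along the jig's x; touches the drive's top at about 19 mm above the bench and starts 1 to 2.2 mm above that.
- screw_end (a point): Top end of the clamp screw, a steel stud 12 mm thick in the middle of the lever's hub. As the nut runs down it, it comes farther out of the hub: 56 to 60 mm above the strap's underside, 0.75 mm more per rad. Measured, this is too coarse to tell when the clamp is tight: that must be felt at the knob. The clamp springs back slightly when let go, which is normal.
- hub_axis (a point): Point on the screw axis, 42 mm above the strap's underside (at the top of the lever's hub when the lever is down). The lever swings about the vertical line through it.
- teeth_mid (a point): On the screw axis at the height of the tops of the nut's 14 round upright teeth (4 mm thick, on a 48 mm circle, pitch 0.449 rad). Two cross pins under the lever's hub fall between them with 0.11 rad free play; meshed, the nut turns with the lever both ways. The lever may come down on top of teeth, 3 to 6 mm too high: press lightly and swing it a little until it goes in.
- lever_bar (a point): Top face of the lever's bar (9 mm wide, 8 mm thick), 50 mm from the screw axis. The lever points along the jig's -x at mid swing and swings 0.70 rad to each side. Lifted 6 mm or more (14 at most) it is clear of the teeth and swings without turning the nut. It stays at whatever height it is left (stiff slide: about 4.5 N lifts it, 2 N presses it down) and starts raised 9 to 12 mm.
- knob_mid (a point): Middle of the lever's black knob, an upright cylinder 24 mm thick, 42 mm tall, that revolves freely on its pin, 95 mm from the screw axis, 52 mm above the bar's mid-plane. Down in the teeth it is 87 mm above the strap's underside (clamp_nose). Clockwise from above moves it toward the jig's +y and tightens; as the nut turns it sinks with the strap, 0.75 mm per rad.
- big_cap: Bystander: dark upright cylindrical capacitor, 30 mm thick, 42 mm tall; origin at the centre of its underside. Must stay where it is.
- coil: Bystander: ring-shaped copper coil lying flat, 35 x 45 x 16 mm; origin at the centre of its underside. Must stay where it is.
- transformer: Bystander: small transformer, 53 x 50 x 40 mm; origin at the centre of its underside. Must stay where it is.
Not all that is in view belongs to the job. What is meant by the disk is not blue or green, and is the larger of those in its own colour.

How it is judged:
On the way, in this order (a step that is already met when the one before it is completed fails the run):
1. the drive is home against the end stop while the clamp is still loose (y of disk in the frame of jig between -0.003 and 0.002 m and x of disk in the frame of jig between 0.058 and 0.065 m and z of disk in the frame of jig below 0.0145 m and z of screw_end in the frame of strap below 0.059525 m), for 0.2 s.
2. the clamp is pulled up tight on the drive (about 8 N or more at the knob) (y of disk in the frame of jig between -0.003 and 0.002 m and x of disk in the frame of jig between 0.058 and 0.065 m and z of disk in the frame of jig below 0.0145 m and z of screw_end in the frame of strap above 0.059847 m), for 0.1 s.
At the end, for the whole second after the job is handed in: The drive lies flat in its channel with its end face within 2 mm of the end stop, the clamp is still tight on it (screw end at its tight height, pressing the drive with more than 2 N), the lever is down in the teeth (within 2.5 mm) and everything is at rest (y of disk in the frame of jig between -0.003 and 0.002 m and x of disk in the frame of jig between 0.058 and 0.065 m and z of disk in the frame of jig below 0.0145 m and z of screw_end in the frame of strap above 0.05975 m and contact force between strap and disk above 2 N and z of knob_mid in the frame of strap below 0.0895 m and linear speed of disk below 0.01 m/s); the robot touches nothing.
It fails at once if the clamp is overtightened (more than about 22 N at the knob once tight) (z of screw_end in the frame of strap above 0.06002 m).
It fails at once if a bystander (capacitor, coil or transformer) is moved more than 15 mm (distance of any of big_cap, coil, transformer from where it was at the start of the episode above 0.015 m).
It also fails if it takes over 72 s, if anything falls off the work surface, if the arm or the gripper's body presses on something with over 40 N, if the wrist force passes 120 N, or if a joint passes its speed limit or range.

## Working session

There is one attempt and no reset: what is moved stays moved. The work goes in short steps, Python scripts to look and compute and a tool call to move; the robot and the scene stay as the last step left them, time stands still between calls to the robot, and variables do not carry over. Pictures are saved under pics/ and viewed, at most 10 in all, crops included, and the job is handed in when it is done.

Besides the shell and the picture viewer there is one more tool, called after "Request:" by a JSON object that holds its "method" and its "body". drive_tool: Moves the arm, as the interface text tells. Its arguments: {"type":"object","properties":{"series":{"type":"array"}},"required":["series"]}

```bash
mkdir -p pics; ls
python3 - <<'E'
from bench import robot, imaging
import cv2, numpy as np
o=robot.get_obs(); print(o)
ims=[]
for n in("side","top"):
    c=imaging.get_calibration(n);print(n,c)
    cv2.imwrite(f'pics/{n}0.png',cv2.resize(imaging.snapshot(n)[:,:,::-1],(800,600),interpolation=cv2.INTER_CUBIC))
E
```

```text
pics
{'time': 0.0, 'joint_positions': array([-1.38010305e+00,  8.79673317e-02,  1.37224676e+00, -5.56665691e-06,
        1.68360106e+00, -1.03085194e-01]), 'qvel': array([ 3.54742559e-06, -3.64235304e-04,  8.53833584e-05, -7.13848716e-04,
        7.41391017e-06, -2.31348951e-04]), 'joint_torque': array([ 1.02186455e-03, -3.40181315e+01, -3.02427185e+01,  7.18986872e-02,
        3.29442741e-02, -1.68390143e-04]), 'tool_pos': array([ 0.15916087, -0.52589374,  0.20470125]), 'ee_rot': array([-3.13938138e+00, -2.23198069e-04,  2.93777601e-01]), 'wrist_force': array([-0.40754534, -0.57784373, -0.08865883]), 'wrist_torque': array([ 0.00643097, -0.02084718, -0.0157481 ]), 'finger_force': 0.0, 'width': 0.09406961218174831}
side {'intrinsics': array([[461.78756061,   0.        , 281.21860046],
       [  0.        , 461.78756061, 206.68251414],
       [  0.        ,   0.        ,   1.        ]]), 'k1': 0.03954615214847711, 'position': array([ 0.42886172, -0.65535558,  0.7298392 ]), 'rotation': array([ 0.8808168 ,  0.0082221 , -0.21607613])}
top {'intrinsics': array([[510.192282  ,   0.        , 274.93896797],
       [  0.        , 510.192282  , 210.99052754],
       [  0.        ,   0.        ,   1.        ]]), 'k1': -0.024006169891495913, 'position': array([0.53680161, 0.14338513, 1.31962917]), 'rotation': array([ 2.98411084e-02,  4.73741378e-04, -1.56067765e+00])}
```

View pics/side0.png

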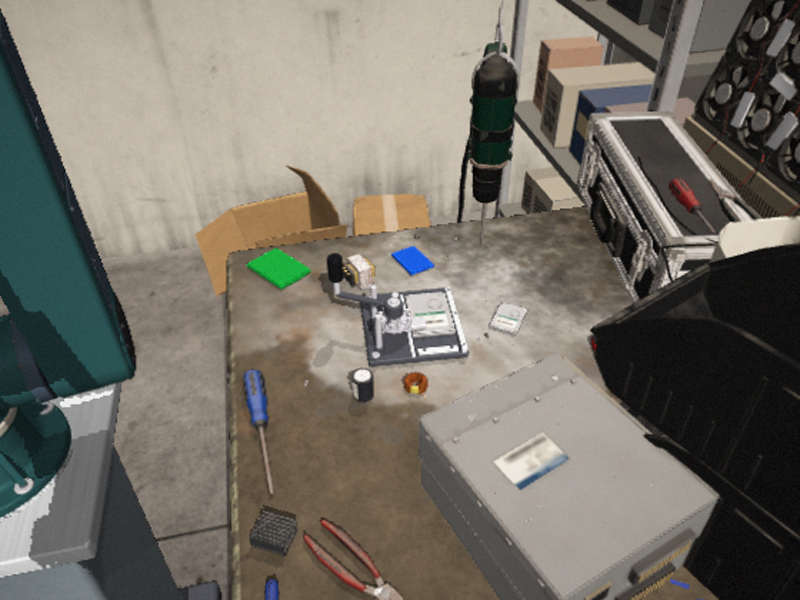

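View pics/top0.png

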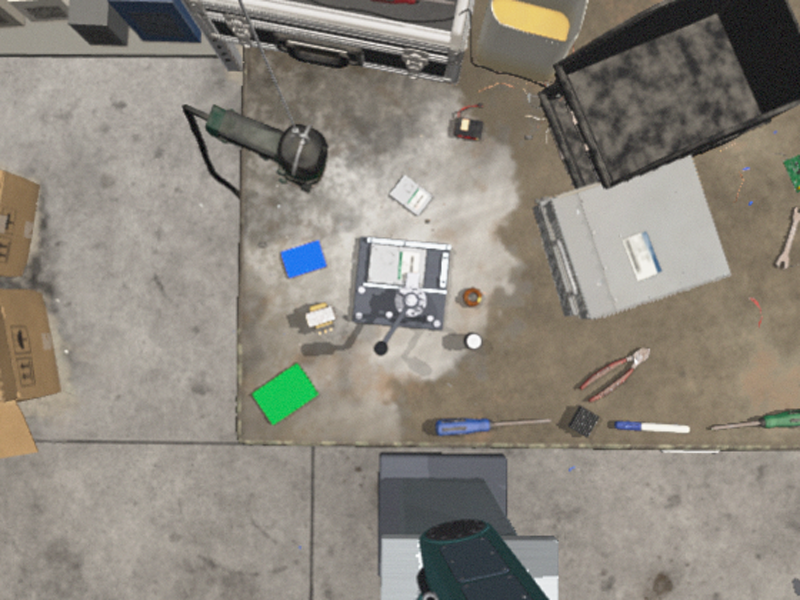

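```bash
cat > h.py <<'E'
import numpy as np, cv2
from scipy.spatial.transform import Rotation as R
from bench import robot, imaging
def ray(c,u,v):
    K=c['intrinsics']; d=np.array([(u-K[0,2])/K[0,0],(v-K[1,2])/K[1,1]]); s=d.copy()
    for _ in range(20): s=d/(1+c['k1']*(s@s))
    w=R.from_euler('xyz',c['rotation']).apply([s[0],-s[1],-1]); return np.array(c['position']),w
def onz(c,u,v,z):
    p,w=ray(c,u,v); return p+w*(z-p[2])/w[2]
def proj(c,P):
    q=R.from_euler('xyz',c['rotation']).inv().apply(np.array(P)-c['position'])
    s=np.array([q[0],-q[1]])/-q[2]; s*=1+c['k1']*(s@s); K=c['intrinsics']
    return s[0]*K[0,0]+K[0,2], s[1]*K[1,1]+K[1,2]
def crop(n,x0,y0,w,h,k,f,im=None):
    im=imaging.snapshot(n) if im is None else im
    cv2.imwrite(f,cv2.resize(im[y0:y0+h,x0:x0+w,::-1],None,fx=k,fy=k,interpolation=cv2.INTER_CUBIC))
    return im
E
python3 - <<'E'
from h import *
a=imaging.snapshot('top')[150:260,215:345,::-1]; b=imaging.snapshot('side')[170:295,220:340,::-1]
a=cv2.resize(a,None,fx=6,fy=6,interpolation=cv2.INTER_CUBIC)[:600,:780]
cv2.imwrite('pics/t1.png',a)
E
```

```text
(no output)
```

View pics/t1.png

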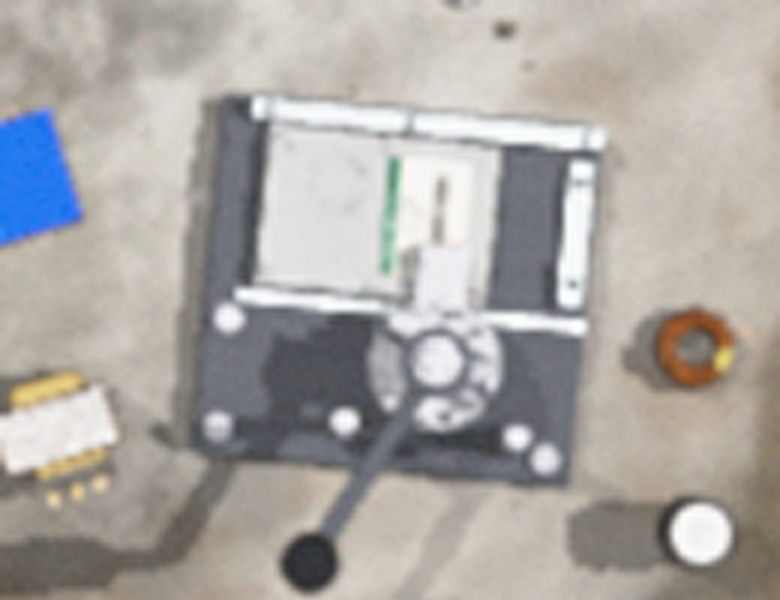

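```bash
cat >> h.py <<'E'
def jig(pix,jz,jxy,c):
    W=np.array([onz(c,u,v,z)[:2] for (u,v),z in zip(pix,jz)]); J=np.array(jxy)
    wc,jc=W.mean(0),J.mean(0); a=W-wc;b=J-jc
    th=np.arctan2((b[:,0]*a[:,1]-b[:,1]*a[:,0]).sum(),(a*b).sum())
    M=np.array([[np.cos(th),-np.sin(th)],[np.sin(th),np.cos(th)]]); t=wc-M@jc
    return th,t,W-(J@M.T+t)
E
python3 - <<'E'
from h import *
c=imaging.get_calibration('top')
f=lambda x,y:(215+(x)/6-.4,150+y/6-.4)
pix=[f(222,95),f(605,130),f(570,485),f(190,450),f(345,420),f(518,437),f(438,360)]
for ph in(.08,.092):
  th,t,r=jig(pix,[.012]*4+[ph,ph,.077],[(.109,.101),(.109,-.063),(-.047,-.063),(-.047,.101),(-.028,.035),(-.028,-.035),(0,0)],c)
  print(th,t,(r*1000).round(1).tolist())
M=np.array([[np.cos(th),-np.sin(th)],[np.sin(th),np.cos(th)]])
k=onz(c,*f(311,562),.139)[:2]; q=(k-t)@M; print('knob',k,q,np.hypot(*q),'ang from -x',np.arctan2(q[1],-q[0]))
for p in((500,225),(262,215),(270,130),(255,288)):
  w=onz(c,*f(*p),.019)[:2]; print('disk',w,(w-t)@M)
for nm,p,z in(('tr',(60,430),.04),('coil',(697,348),.016),('cap',(700,535),.042)):
  w=onz(c,*f(*p),z)[:2]; print(nm,w,(w-t)@M)
E
```

```text
-0.08298331288618442 [0.57735867 0.11356406] [[-1.9, 0.4], [-1.7, -0.4], [1.6, 0.4], [1.3, -0.6], [0.4, 0.3], [0.1, -0.1], [0.2, -0.0]]
-0.08336345542746751 [0.57731915 0.11364389] [[-1.9, 0.4], [-1.7, -0.5], [1.7, 0.3], [1.3, -0.7], [0.3, 0.1], [0.0, 0.4], [0.3, -0.1]]
knob [0.49721741 0.16320153] [-0.08395008  0.04271571] 0.09419261022402936 ang from -x 0.4706808356221026
disk [0.63725588 0.08628254] [ 0.06200688 -0.02227559]
disk [0.64049855 0.18764232] [0.05679837 0.07900221]
disk [0.67682822 0.18463947] [0.09325192 0.07903484]
disk [0.60935098 0.19027331] [0.0255399  0.07903049]
tr [0.54792696 0.27038416] [-0.0423414   0.15374855]
coil [0.58582375 0.0017164 ] [ 0.01779492 -0.11083065]
cap [0.50683035 0.00274573] [-0.06100986 -0.11638244]
```

Request:
{"method": "drive_tool", "body": {"series": [[0.0,[0.03,-0.03,-0.045],[0,0,0.075]],[0.0,[0.075,-0.07,-0.07],[0,0,0.15]],[0.0,[0.12,-0.11,-0.09],[0,0,0.225]],[0.0,[0.165,-0.15,-0.094],[0,0,0.3]],[0.0,[0.206,-0.194,-0.094],[0,0,0.377]]]}}

```text
time: 0.82
tool_pos: [0.3011, -0.2795, 0.3004]
ee_rot: [3.141, -0.001, -0.086]
wrist_force: [1.3, -0.2, -0.6]
width: 0.0476
finger_force: 0.0
```

Request:
{"method": "drive_tool", "body": {"series": [[0.0,[0.025,-0.055,0],[0,0,0]],[0.0,[0.05,-0.112,0],[0,0,0]],[0.0,[0.075,-0.17,0],[0,0,0]],[0.0,[0.1,-0.226,0],[0,0,0]],[0.0,[0.13,-0.28,0],[0,0,0]]]}}

```text
time: 1.45
tool_pos: [0.4536, -0.0108, 0.3001]
ee_rot: [3.141, -0.001, -0.083]
wrist_force: [0.5, -0.2, 0.2]
width: 0.0007
finger_force: 0.0
```

Request:
{"method": "drive_tool", "body": {"series": [[0.0,[0.035,-0.05,0.02],[0,0,0]],[0.0,[0.07,-0.1,0.05],[0,0,0]],[0.0,[0.105,-0.145,0.08],[0,0,0]],[0.0,[0.14,-0.19,0.11],[0,0,0]],[0.0,[0.175,-0.239,0.14],[0,0,0]]]}}

```text
time: 2.08
tool_pos: [0.6391, 0.2014, 0.1655]
ee_rot: [3.141, 0.0, -0.083]
wrist_force: [0.7, -0.7, 0.9]
width: 0.0002
finger_force: 0.0
```

Request:
{"method": "drive_tool", "body": {"series": [[0.0,[0,0,0.04],[0,0,0]],[0.0,[0,0,0.075],[0,0,0]],[0.0,[0,0,0.1],[0,0,0]],[0.0,[0,0,0.1],[0,0,0]]]}}

```text
time: 2.58
tool_pos: [0.6359, 0.1996, 0.0633]
ee_rot: [3.139, 0.007, -0.083]
wrist_force: [0.2, 0.6, 0.4]
width: 0.0002
finger_force: 0.0
```

Run:
```python
from h import *
o=robot.get_obs();print(o['tool_pos'],o['wrist_force'])
a=crop('top',215,150,100,90,4,'pics/a.png'); b=imaging.snapshot('wrist')
A=cv2.imread('pics/a.png'); B=cv2.resize(b[:,:,::-1],(480,360))
C=np.zeros((360,800,3),np.uint8)
C[:,:400]=A[:360];C[:,400:]=B[:,40:440];cv2.imwrite('pics/p2.png',C)
t=np.array([.5773,.1136]);th=-.083;M=np.array([[np.cos(th),-np.sin(th)],[np.sin(th),np.cos(th)]])
print((o['tool_pos'][:2]-t)@M)
```

```text
[0.6359278  0.19956233 0.06326565] [0.19642394 0.60445799 0.37563464]
[0.05129929 0.09052692]
```

View pics/p2.png

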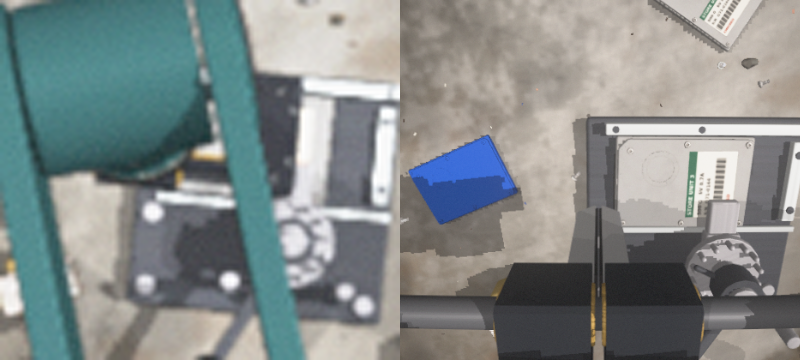

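Request:
{"method": "drive_tool", "body": {"series": [[0.0,[0.006,-0.01,0],[0,0,0]],[0.0,[0.01,-0.014,0.002],[0,0,0]],[0.0,[0.01,-0.014,0.014],[0,0,0]],[0.0,[0.01,-0.014,0.024],[0,0,0]],[0.0,[0.01,-0.014,0.024],[0,0,0]]]}}

```text
time: 3.3
tool_pos: [0.6478, 0.2127, 0.0406]
ee_rot: [3.14, 0.004, -0.083]
wrist_force: [0.3, -0.6, 0.2]
width: 0.0001
finger_force: 0.0
```

Request:
{"method": "drive_tool", "body": {"series": [[0.0,[0,0.008,0.001],[0,0,0]],[0.0,[0,0.016,0.001],[0,0,0]],[0.0,[0,0.024,0.001],[0,0,0]],[0.0,[0,0.032,0.001],[0,0,0]],[0.0,[0,0.038,0.001],[0,0,0]]]}}

```text
time: 3.92
tool_pos: [0.6462, 0.1745, 0.0422]
ee_rot: [3.142, -0.0, -0.084]
wrist_force: [-0.4, -0.7, -0.2]
width: 0.0003
finger_force: 0.0
```

Request:
{"method": "drive_tool", "body": {"series": [[0.0,[0,0.002,0],[0,0,0]],[0.0,[0,0.003,0],[0,0,0]],[0.0,[0,0.003,0],[0,0,0]]]}}

```text
time: 4.3
tool_pos: [0.6459, 0.1724, 0.0419]
ee_rot: [-3.142, -0.0, -0.083]
wrist_force: [-0.5, -0.5, 0.6]
width: 0.0006
finger_force: 0.0
```

Request:
{"method": "drive_tool", "body": {"series": [[0.0,[0,0,0.002],[0,0,0]],[0.0,[0,0.002,0.002],[0,0,0]],[0.0,[0,0.004,0.002],[0,0,0]],[0.0,[0,0.004,0.002],[0,0,0]]]}}

```text
time: 4.8
tool_pos: [0.6456, 0.1681, 0.04]
ee_rot: [3.142, -0.0, -0.083]
wrist_force: [-0.4, 0.6, -0.1]
width: 0.0003
finger_force: 0.0
```

Run:
```python
from h import *
o=robot.get_obs();print(o['tool_pos'],o['wrist_force'])
c=imaging.get_calibration('wrist');b=imaging.snapshot('wrist');print(c)
cv2.imwrite('pics/w3.png',cv2.resize(b[80:380,160:560,::-1],(800,600),interpolation=cv2.INTER_CUBIC))
```

```text
[0.64556916 0.16809184 0.03997706] [-0.35395721  0.64025115 -0.1478483 ]
{'intrinsics': array([[375.06450587,   0.        , 277.84018801],
       [  0.        , 375.06450587, 203.15709137],
       [  0.        ,   0.        ,   1.        ]]), 'k1': -0.040633147793775116, 'position': array([0.72571619, 0.16189269, 0.21816601]), 'rotation': array([-2.79617164e-01, -2.71170757e-04, -1.65390951e+00])}
```

View pics/w3.png

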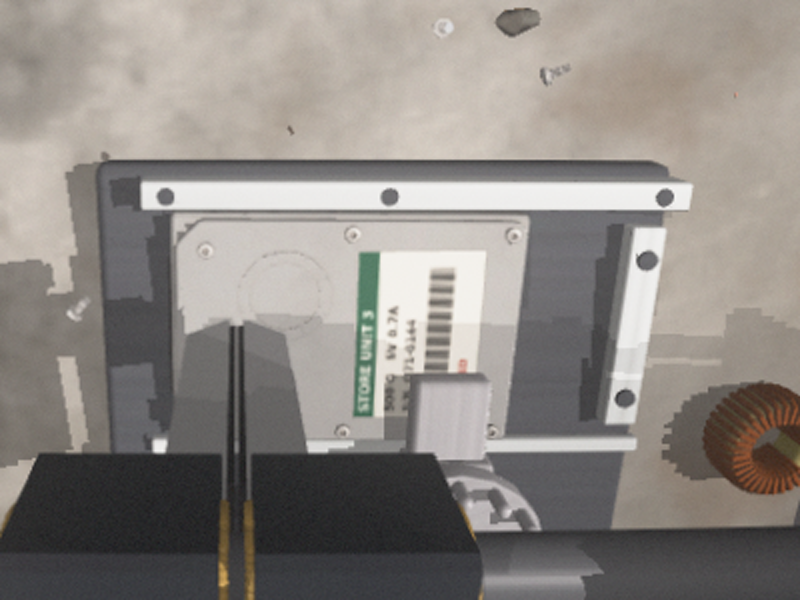

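Run:
```python
from h import *
o=robot.get_obs();c=imaging.get_calibration('wrist');p=o['tool_pos']
f=lambda P:tuple(np.round((np.array(proj(c,P))-[160,80])*2))
for z in(.0,.015,.03,.05,.08): print(z,f([p[0],p[1],z]),f([p[0]+.008,p[1],z]))
t=np.array([.5773,.1136]);th=-.083;M=np.array([[np.cos(th),-np.sin(th)],[np.sin(th),np.cos(th)]])
for n,j in dict(fenceL=(.098,.101,.012),corner=(.109,.101,.012),base2=(.109,-.063,.012),stopfoot=(.0615,-.05,.012),home=(.0965,.05,.019),start=(.0965,.079,.019),nose=(.040,.0,.0205)).items():
  print(n,f(list(M@j[:2]+t)+[j[2]]))
g=lambda x,y:(160+x/2,80+y/2)
for n,q in dict(tl=(178,218),bl=(172,430),tr=(528,218),mid=(175,325),right=(518,330)).items():
  w=onz(c,*g(*q),.019);print(n,w[:2],(w[:2]-t)@M)
```

```text
0.0 (np.float64(237.0), np.float64(301.0)) (np.float64(235.0), np.float64(277.0))
0.015 (np.float64(237.0), np.float64(319.0)) (np.float64(235.0), np.float64(293.0))
0.03 (np.float64(237.0), np.float64(340.0)) (np.float64(235.0), np.float64(312.0))
0.05 (np.float64(237.0), np.float64(372.0)) (np.float64(235.0), np.float64(342.0))
0.08 (np.float64(238.0), np.float64(435.0)) (np.float64(235.0), np.float64(400.0))
fenceL (np.float64(92.0), np.float64(201.0))
corner (np.float64(90.0), np.float64(162.0))
base2 (np.float64(675.0), np.float64(163.0))
stopfoot (np.float64(607.0), np.float64(321.0))
home (np.float64(274.0), np.float64(212.0))
start (np.float64(168.0), np.float64(212.0))
nose (np.float64(442.0), np.float64(401.0))
tl [0.6780621 0.1817277] [0.09476712 0.07624683]
bl [0.61354156 0.19032002] [0.02975634 0.0794605 ]
tr [0.67012718 0.0858831 ] [ 0.09480548 -0.01992567]
mid [0.64690737 0.18585474] [0.06337749 0.07777678]
right [0.63706349 0.0879194 ] [ 0.0616868  -0.02063752]
```

Request:
{"method": "drive_tool", "body": {"series": [[0.0,[0,-0.012,-0.006],[0,0,0]],[0.0,[0,-0.03,-0.006],[0,0,0]],[0.0,[0,-0.036,-0.004],[0,0,0]],[0.0,[0,-0.036,0.0],[0,0,0]],[0.0,[0,-0.036,0.003],[0,0,0]]]}}

```text
time: 5.48
tool_pos: [0.6481, 0.204, 0.0361]
ee_rot: [3.141, 0.001, -0.083]
wrist_force: [0.2, 0.2, -1.2]
width: 0.0005
finger_force: 0.0
```

Request:
{"method": "drive_tool", "body": {"series": [[0.0,[0,0,0.002],[0,0,0]],[0.0,[0,0,0.003],[0,0,0]],[0.0,[0,0,0.003],[0,0,0]]]}}

```text
time: 5.85
tool_pos: [0.6485, 0.2039, 0.0339]
ee_rot: [3.141, 0.0, -0.084]
wrist_force: [-1.1, -0.2, -0.3]
width: 0.0005
finger_force: 0.0
```

Request:
{"method": "drive_tool", "body": {"series": [[0.0,[0,0,0.001],[0,0,0]],[0.0,[0,0,0.002],[0,0,0]],[0.0,[0,0,0.002],[0,0,0]]]}}

```text
time: 6.22
tool_pos: [0.6484, 0.2041, 0.0318]
ee_rot: [3.141, 0.0, -0.083]
wrist_force: [0.1, 0.7, -0.8]
width: 0.0006
finger_force: 0.0
```

Request:
{"method": "drive_tool", "body": {"series": [[0.0,[0,0,0.001],[0,0,0]],[0.0,[0,0,0.002],[0,0,0]],[0.0,[0,0,0.002],[0,0,0]]]}}

```text
time: 6.6
tool_pos: [0.6484, 0.2041, 0.0298]
ee_rot: [3.141, 0.0, -0.083]
wrist_force: [0.6, 0.6, 0.3]
width: 0.0004
finger_force: 0.0
```

Request:
{"method": "drive_tool", "body": {"series": [[0.0,[0,0,0.001],[0,0,0]],[0.0,[0,0,0.002],[0,0,0]],[0.0,[0,0,0.003],[0,0,0]],[0.0,[0,0,0.003],[0,0,0]]]}}

```text
time: 7.1
tool_pos: [0.6484, 0.2041, 0.0268]
ee_rot: [3.141, 0.0, -0.083]
wrist_force: [-0.4, 0.3, 0.3]
width: 0.0004
finger_force: 0.0
```

Request:
{"method": "drive_tool", "body": {"series": [[0.0,[0,0,0.001],[0,0,0]],[0.0,[0,0,0.002],[0,0,0]],[0.0,[0,0,0.003],[0,0,0]],[0.0,[0,0,0.003],[0,0,0]]]}}

```text
time: 7.6
tool_pos: [0.6484, 0.2041, 0.0238]
ee_rot: [3.141, 0.0, -0.083]
wrist_force: [-0.5, 0.2, 0.2]
width: 0.0005
finger_force: 0.0
```

Run:
```python
from h import *
b=imaging.snapshot('wrist');a=imaging.snapshot('side')
C=np.zeros((600,800,3),np.uint8)
C[:,:400]=cv2.resize(b[80:380,160:360,::-1],(400,600),interpolation=cv2.INTER_CUBIC)
C[:,400:]=cv2.resize(a[120:270,230:330,::-1],(400,600),interpolation=cv2.INTER_CUBIC)
cv2.imwrite('pics/w4.png',C)
```

```text
(no output)
```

View pics/w4.png

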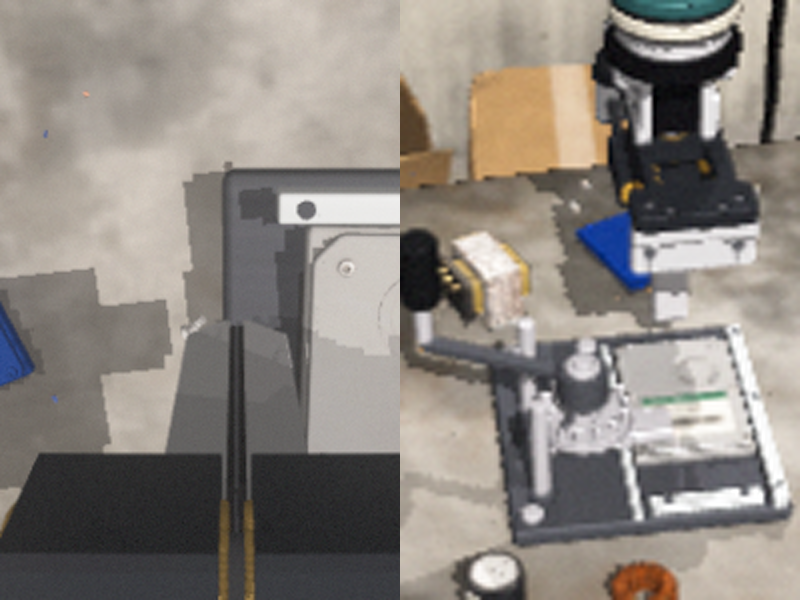

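Run:
```python
from h import *
o=robot.get_obs();p=o['tool_pos'];print(p)
c=imaging.get_calibration('side')
for y in(.1916,.204):
  for v in(195,199,201):
    P,w=ray(c,298,v);print(y,v,P+w*(y-P[1])/w[1])
f=lambda P:tuple(np.round([(proj(c,P)[0]-230)*4+400,(proj(c,P)[1]-120)*4]))
for z in(0,.012,.024,.036,.05):print(z,f([p[0],p[1]-.0125,z]))
t=np.array([.5773,.1136]);th=-.083;M=np.array([[np.cos(th),-np.sin(th)],[np.sin(th),np.cos(th)]])
for j in((.109,.101,.012),(-.047,.101,.012),(.109,-.063,.012),(-.047,-.063,.012)):print(j,f(list(M@j[:2]+t)+[j[2]]))
```

```text
[0.64851271 0.20414396 0.02390869]
0.1916 195 [0.65033041 0.1916     0.0440424 ]
0.1916 199 [0.6505205  0.1916     0.03170081]
0.1916 201 [0.65061647 0.1916     0.02546393]
0.204 195 [0.65357286 0.204      0.03400187]
0.204 199 [0.65376574 0.204      0.0214796 ]
0.204 201 [0.65386311 0.204      0.0151514 ]
0 (np.float64(668.0), np.float64(357.0))
0.012 (np.float64(668.0), np.float64(342.0))
0.024 (np.float64(669.0), np.float64(326.0))
0.036 (np.float64(669.0), np.float64(311.0))
0.05 (np.float64(669.0), np.float64(293.0))
(0.109, 0.101, 0.012) (np.float64(735.0), np.float64(318.0))
(-0.047, 0.101, 0.012) (np.float64(484.0), np.float64(340.0))
(0.109, -0.063, 0.012) (np.float64(790.0), np.float64(501.0))
(-0.047, -0.063, 0.012) (np.float64(509.0), np.float64(529.0))
```

Request:
{"method": "drive_tool", "body": {"series": [[0.0,[0,0,0.0015],[0,0,0]],[0.0,[0,0,0.003],[0,0,0]],[0.0,[0,0,0.0045],[0,0,0]],[0.0,[0,0,0.0045],[0,0,0]]]}}

```text
time: 8.2
tool_pos: [0.6484, 0.2041, 0.0191]
ee_rot: [3.141, 0.0, -0.083]
wrist_force: [0.7, 0.0, 0.3]
width: 0.0003
finger_force: 0.0
```

Request:
{"method": "drive_tool", "body": {"series": [[0.0,[0,0,0.001],[0,0,0]],[0.0,[0,0,0.002],[0,0,0]],[0.0,[0,0,0.003],[0,0,0]],[0.0,[0,0,0.003],[0,0,0]]]}}

```text
time: 8.7
tool_pos: [0.6484, 0.2041, 0.0163]
ee_rot: [3.141, 0.0, -0.083]
wrist_force: [0.4, 0.2, 0.5]
width: 0.0004
finger_force: 0.0
```

Request:
{"method": "drive_tool", "body": {"series": [[0.0,[0,0,0.001],[0,0,0]],[0.0,[0,0,0.002],[0,0,0]],[0.0,[0,0,0.003],[0,0,0]],[0.0,[0,0,0.003],[0,0,0]]]}}

```text
time: 9.2
tool_pos: [0.6484, 0.2041, 0.0133]
ee_rot: [3.141, 0.0, -0.083]
wrist_force: [-0.7, -0.4, 1.0]
width: 0.0005
finger_force: 0.0
```

Run:
```python
from h import *
o=robot.get_obs();print(o['tool_pos'],o['ee_rot'],o['wrist_force'],o['joint_positions'])
c=imaging.get_calibration('wrist');print(c['position'],c['rotation'])
b=imaging.snapshot('wrist');a=imaging.snapshot('side')
C=np.zeros((600,800,3),np.uint8)
C[:,:400]=cv2.resize(b[80:380,160:360,::-1],(400,600),interpolation=cv2.INTER_CUBIC)
C[:,400:]=cv2.resize(a[170:245,265:315,::-1],(400,600),interpolation=cv2.INTER_CUBIC)
cv2.imwrite('pics/w5.png',C)
```

```text
[0.64841842 0.20412691 0.01325742] [ 3.14141634e+00  2.55420073e-04 -8.32168199e-02] [-0.67508054 -0.3913886   0.9906822 ] [ 2.21675378e-01  4.71745118e-01  1.28013705e+00 -9.30220589e-05
  1.39000705e+00  1.87570524e+00]
[0.72863442 0.19796663 0.19142179] [-2.79955766e-01 -3.38733342e-04 -1.65366563e+00]
```

View pics/w5.png

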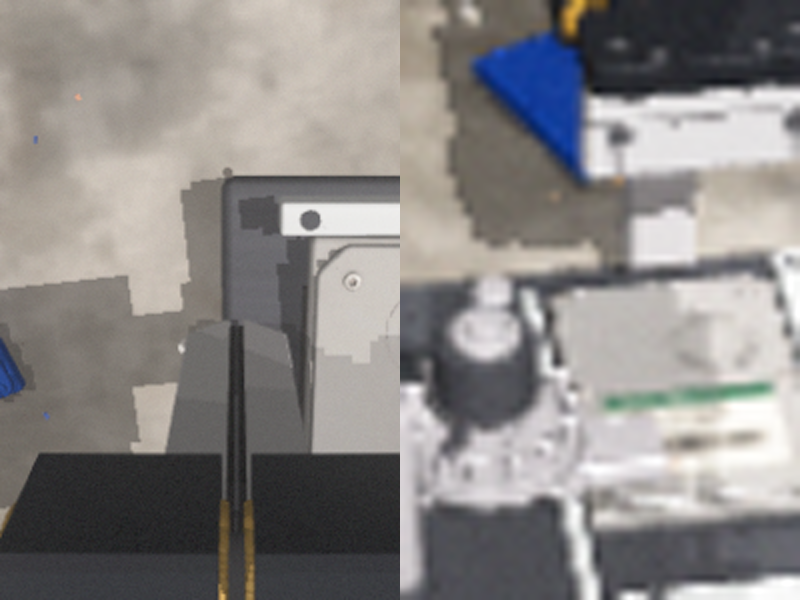

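Request:
{"method": "drive_tool", "body": {"series": [[0.0,[0,0,0.001],[0,0,0]],[0.0,[0,0,0.002],[0,0,0]],[0.0,[0,0,0.003],[0,0,0]],[0.0,[0,0,0.003],[0,0,0]]]}}

```text
time: 9.8
tool_pos: [0.6487, 0.2042, 0.0127]
ee_rot: [-3.141, -0.001, -0.083]
wrist_force: [-3.3, -1.6, 8.1]
width: 0.0007
finger_force: 3.8
```

Request:
{"method": "drive_tool", "body": {"series": [[0.0,[0,0,0.001],[0,0,0]],[0.0,[0,0,0.002],[0,0,0]],[0.0,[0,0,0.003],[0,0,0]],[0.0,[0,0,0.003],[0,0,0]]]}}

```text
time: 10.3
tool_pos: [0.6488, 0.2042, 0.0126]
ee_rot: [-3.141, -0.002, -0.083]
wrist_force: [-8.3, -2.6, 17.2]
width: 0.0005
finger_force: 8.4
```

Request:
{"method": "drive_tool", "body": {"series": [[0.0,[0,0,-0.008],[0,0,0]],[0.0,[0,0.004,-0.008],[0,0,0]],[0.0,[0,0.01,-0.008],[0,0,0]],[0.0,[0,0.016,-0.008],[0,0,0]],[0.0,[0,0.02,-0.008],[0,0,0]]]}}

```text
time: 10.92
tool_pos: [0.6466, 0.1836, 0.0148]
ee_rot: [3.141, 0.001, -0.084]
wrist_force: [-0.1, 0.5, 1.1]
width: 0.0004
finger_force: 0.2
```

Request:
{"method": "drive_tool", "body": {"series": [[0.0,[0,0.003,0],[0,0,0]],[0.0,[0,0.006,0],[0,0,0]],[0.0,[0,0.009,0],[0,0,0]],[0.0,[0,0.011,0],[0,0,0]]]}}

```text
time: 11.42
tool_pos: [0.6459, 0.1731, 0.0155]
ee_rot: [3.142, -0.0, -0.083]
wrist_force: [0.1, 0.3, -0.2]
width: 0.0004
finger_force: 0.2
```

Request:
{"method": "drive_tool", "body": {"series": [[0.0,[0,0.001,0],[0,0,0]],[0.0,[0,0.002,0],[0,0,0]],[0.0,[0,0.003,0],[0,0,0]]]}}

```text
time: 11.8
tool_pos: [0.6457, 0.1703, 0.0155]
ee_rot: [3.142, -0.0, -0.083]
wrist_force: [0.5, -0.1, 0.5]
width: 0.0005
finger_force: 0.3
```

Request:
{"method": "drive_tool", "body": {"series": [[0.0,[0,0.001,0],[0,0,0]],[0.0,[0,0.002,0],[0,0,0]],[0.0,[0,0.002,0],[0,0,0]]]}}

```text
time: 12.18
tool_pos: [0.6456, 0.1681, 0.0155]
ee_rot: [3.141, -0.0, -0.083]
wrist_force: [0.2, 0.0, -0.2]
width: 0.0008
finger_force: 0.2
```

Request:
{"method": "drive_tool", "body": {"series": [[0.0,[0,0.001,0],[0,0,0]],[0.0,[0,0.002,0],[0,0,0]],[0.0,[0,0.002,0],[0,0,0]]]}}

```text
time: 12.55
tool_pos: [0.6454, 0.1662, 0.0155]
ee_rot: [3.141, -0.0, -0.083]
wrist_force: [0.0, -0.2, 1.4]
width: -0.0001
finger_force: 0.2
```

Request:
{"method": "drive_tool", "body": {"series": [[0.0,[0,0.001,0],[0,0,0]],[0.0,[0,0.002,0],[0,0,0]],[0.0,[0,0.002,0],[0,0,0]]]}}

```text
time: 12.92
tool_pos: [0.6452, 0.1641, 0.0154]
ee_rot: [3.141, 0.0, -0.083]
wrist_force: [-0.1, 0.5, 0.8]
width: 0.0005
finger_force: 0.2
```

Run:
```python
from h import *
o=robot.get_obs();print(o['tool_pos'],o['wrist_force'])
c=imaging.get_calibration('wrist');b=imaging.snapshot('wrist')
cv2.imwrite('pics/w6.png',cv2.resize(b[80:380,160:560,::-1],(800,600),interpolation=cv2.INTER_CUBIC))
f=lambda P:tuple(np.round((np.array(proj(c,P))-[160,80])*2))
t=np.array([.5773,.1136]);th=-.083;M=np.array([[np.cos(th),-np.sin(th)],[np.sin(th),np.cos(th)]])
for n,j in dict(stoptop=(.0615,-.05,.018),home=(.0965,.05,.019),homefar=(.0965,-.05,.019)).items():
  print(n,f(list(M@j[:2]+t)+[j[2]]))
```

```text
[0.64518205 0.16412473 0.01540571] [-0.06414498  0.45830767  0.75443016]
stoptop (np.float64(647.0), np.float64(365.0))
home (np.float64(262.0), np.float64(235.0))
homefar (np.float64(671.0), np.float64(235.0))
```

View pics/w6.png

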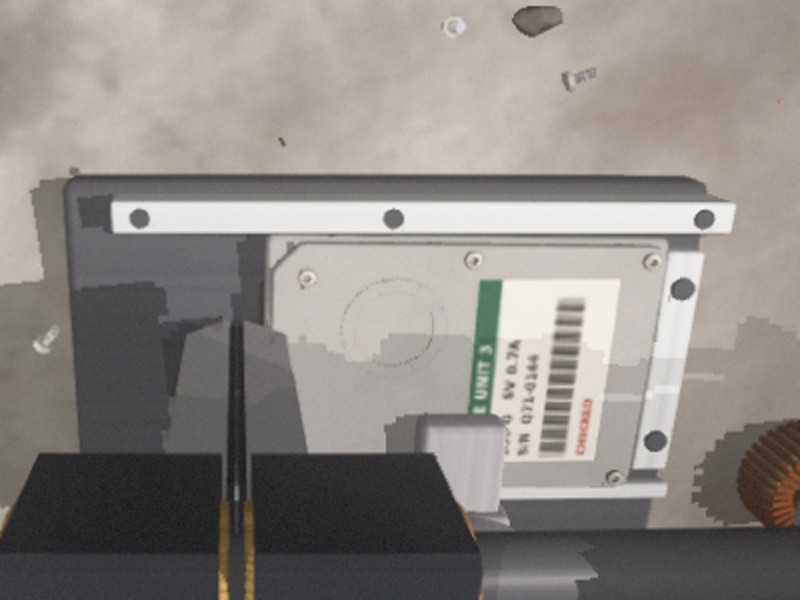

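Request:
{"method": "drive_tool", "body": {"series": [[0.0,[0,0.001,0],[0,0,0]],[0.0,[0,0.002,0],[0,0,0]],[0.0,[0,0.003,0],[0,0,0]],[0.0,[0,0.003,0],[0,0,0]]]}}

```text
time: 13.48
tool_pos: [0.6449, 0.1633, 0.0157]
ee_rot: [-3.138, 0.0, -0.083]
wrist_force: [-1.0, 5.8, 0.8]
width: 0.0005
finger_force: 2.2
```

Request:
{"method": "drive_tool", "body": {"series": [[0.0,[0,-0.012,0],[0,0,0]],[0.0,[0,-0.012,-0.05],[0,0,0]],[0.06,[0,-0.012,-0.11],[0,0,0]],[0.06,[0,-0.012,-0.16],[0,0,0]],[0.06,[0,-0.012,-0.18],[0,0,0]]]}}

```text
time: 14.1
tool_pos: [0.6476, 0.1731, 0.2006]
ee_rot: [-3.141, -0.008, -0.084]
wrist_force: [0.1, -0.5, -0.1]
width: 0.0273
finger_force: 0.0
```

Request:
{"method": "drive_tool", "body": {"series": [[0.06,[-0.05,0.007,0],[0,0,0]],[0.06,[-0.1,0.014,0],[0,0,0]],[0.06,[-0.14,0.02,0],[0,0,0]],[0.06,[-0.1475,0.021,0],[0,0,0]],[0.06,[-0.1475,0.021,0],[0,0,0]]]}}

```text
time: 14.72
tool_pos: [0.4978, 0.1645, 0.1959]
ee_rot: [3.141, -0.002, -0.083]
wrist_force: [0.4, -0.0, 0.8]
width: 0.0602
finger_force: 0.0
```

Run:
```python
from h import *
o=robot.get_obs();print(o['tool_pos'],o['wrist_force'],o['width'],o['joint_positions'])
c=imaging.get_calibration('wrist');b=imaging.snapshot('wrist')
cv2.imwrite('pics/w7.png',cv2.resize(b[:,:,::-1],(800,600),interpolation=cv2.INTER_CUBIC))
k=800/560
for n,P in dict(knobtop=(.497,.163,.139),tcp=o['tool_pos'],tip=o['tool_pos']-[0,0,.025]).items(): print(n,np.array(proj(c,P))*k)
```

```text
[0.4978186  0.16450033 0.19586436] [ 0.36229599 -0.02676949  0.83174841] 0.06016457357485336 [ 2.11592956e-01  3.10099224e-02  1.44961700e+00 -9.14662784e-04
  1.65952244e+00  1.86560651e+00]
knobtop [401.14185534 318.59405001]
tcp [398.1101413  367.96095271]
tip [397.93992668 342.50514057]
```

View pics/w7.png

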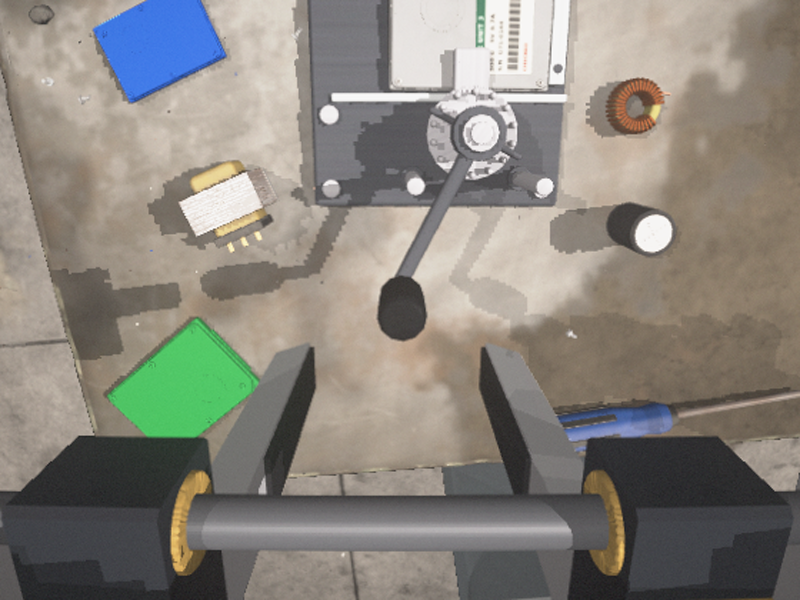

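Request:
{"method": "drive_tool", "body": {"series": [[0.06,[0,0,0.045],[0,0,0]],[0.06,[0,0,0.085],[0,0,0]],[0.06,[0,0,0.094],[0,0,0]],[0.0,[0,0,0.094],[0,0,0]],[0.0,[0,0,0.094],[0,0,0]]]}}

```text
time: 15.4
tool_pos: [0.499, 0.1649, 0.1035]
ee_rot: [-3.141, -0.004, -0.083]
wrist_force: [-0.5, 0.3, -0.2]
width: 0.0433
finger_force: 0.0
```

Request:
{"method": "drive_tool", "body": {"series": [[0.0,[0,0,0],[0,0,0]],[0.0,[0,0,0],[0,0,0]],[0.0,[0,0,0],[0,0,0]]]}}

```text
time: 15.78
tool_pos: [0.4978, 0.1646, 0.1024]
ee_rot: [-3.141, -0.002, -0.083]
wrist_force: [0.5, -0.4, 1.1]
width: 0.0235
finger_force: 30.0
```

Request:
{"method": "drive_tool", "body": {"series": [[0.0,[-0.008,0.021,0],[0,0,0]],[0.0,[-0.011,0.0445,0],[0,0,0]],[0.0,[-0.008,0.068,0],[0,0,0]],[0.0,[0.0006,0.09,0],[0,0,0]],[0.0,[0.0067,0.0997,0],[0,0,0]]]}}

```text
time: 16.4
tool_pos: [0.4958, 0.0635, 0.1016]
ee_rot: [-3.141, -0.001, -0.085]
wrist_force: [2.3, 1.7, -1.2]
width: 0.0236
finger_force: 30.0
```

Request:
{"method": "drive_tool", "body": {"series": [[0.0,[0,0,0.003],[0,0,0]],[0.0,[0,0,0.006],[0,0,0]],[0.0,[0,0,0.009],[0,0,0]],[0.0,[0,0,0.011],[0,0,0]],[0.0,[0,0,0.012],[0,0,0]]]}}

```text
time: 17.02
tool_pos: [0.4948, 0.063, 0.0951]
ee_rot: [3.137, -0.001, -0.083]
wrist_force: [-13.0, -6.3, 26.7]
width: 0.0239
finger_force: 30.1
```

Request:
{"method": "drive_tool", "body": {"series": [[0.0,[0,0,-0.004],[0,0,0]],[0.0,[-0.0027,-0.0039,-0.003],[0,0,0]],[0.0,[-0.0053,-0.0079,-0.003],[0,0,0]],[0.0,[-0.0078,-0.012,-0.003],[0,0,0]],[0.0,[-0.0078,-0.012,-0.003],[0,0,0]]]}}

```text
time: 17.65
tool_pos: [0.4885, 0.078, 0.0921]
ee_rot: [-3.141, 0.001, -0.082]
wrist_force: [0.7, 1.1, 2.4]
width: 0.0235
finger_force: 30.0
```

Request:
{"method": "drive_tool", "body": {"series": [[0.0,[0,0,0.002],[0,0,0]],[0.0,[0,0,0.004],[0,0,0]],[0.0,[0,0,0.004],[0,0,0]]]}}

```text
time: 18.02
tool_pos: [0.4886, 0.0767, 0.0908]
ee_rot: [3.14, -0.0, -0.083]
wrist_force: [-5.9, -2.1, 12.9]
width: 0.0235
finger_force: 30.0
```

Request:
{"method": "drive_tool", "body": {"series": [[0.0,[-0.0073,-0.0195,-0.003],[0,0,0]],[0.0,[-0.0103,-0.043,-0.003],[0,0,0]],[0.0,[-0.0073,-0.0665,-0.003],[0,0,0]],[0.0,[-0.0008,-0.0843,-0.003],[0,0,0]],[0.0,[0.0074,-0.0982,-0.003],[0,0,0]]]}}

```text
time: 18.65
tool_pos: [0.5047, 0.1743, 0.0913]
ee_rot: [3.139, 0.0, -0.083]
wrist_force: [1.0, -4.9, 2.3]
width: 0.0233
finger_force: 30.0
```

Request:
{"method": "drive_tool", "body": {"series": [[0.0,[0,0,0],[0,0,0]],[0.0,[0,0,0],[0,0,0]]]}}

```text
time: 18.9
tool_pos: [0.5049, 0.1744, 0.0913]
ee_rot: [-3.141, -0.001, -0.083]
wrist_force: [2.4, -1.0, 1.9]
width: 0.0236
finger_force: 30.0
```

Request:
{"method": "drive_tool", "body": {"series": [[0.0,[0.0034,-0.0045,0],[0,0,0]],[0.0,[0.0034,-0.0045,0],[0,0,0]],[0.0,[0.0034,-0.0045,-0.006],[0,0,0]],[0.0,[0.0034,-0.0045,-0.011],[0,0,0]],[0.0,[0.0034,-0.0045,-0.011],[0,0,0]]]}}

```text
time: 19.52
tool_pos: [0.5082, 0.1781, 0.1013]
ee_rot: [3.141, 0.0, -0.084]
wrist_force: [3.5, -4.4, -1.6]
width: 0.0233
finger_force: 30.0
```

Request:
{"method": "drive_tool", "body": {"series": [[0.0,[-0.0145,0.0271,0],[0,0,0]],[0.0,[-0.0205,0.0597,0],[0,0,0]],[0.0,[-0.0148,0.0923,0],[0,0,0]],[0.0,[-0.004,0.1133,0],[0,0,0]],[0.0,[-0.0006,0.1179,0],[0,0,0]]]}}

```text
time: 20.15
tool_pos: [0.4971, 0.0615, 0.1019]
ee_rot: [-3.139, 0.002, -0.085]
wrist_force: [-1.6, 0.2, 1.4]
width: 0.0235
finger_force: 30.0
```

Request:
{"method": "drive_tool", "body": {"series": [[0.0,[0,0,0.003],[0,0,0]],[0.0,[0,0,0.006],[0,0,0]],[0.0,[0,0,0.009],[0,0,0]],[0.0,[0,0,0.011],[0,0,0]],[0.0,[0,0,0.011],[0,0,0]]]}}

```text
time: 20.78
tool_pos: [0.4976, 0.0609, 0.0922]
ee_rot: [3.139, -0.001, -0.082]
wrist_force: [-2.6, -4.0, 4.1]
width: 0.0232
finger_force: 30.0
```

Request:
{"method": "drive_tool", "body": {"series": [[0.0,[0,0,0.0015],[0,0,0]],[0.0,[0,0,0.003],[0,0,0]],[0.0,[0,0,0.003],[0,0,0]]]}}

```text
time: 21.15
tool_pos: [0.4976, 0.0605, 0.0906]
ee_rot: [3.139, -0.001, -0.083]
wrist_force: [-6.0, -5.9, 11.2]
width: 0.0236
finger_force: 30.0
```

Request:
{"method": "drive_tool", "body": {"series": [[0.0,[-0.008,-0.0128,-0.003],[0,0,0]],[0.0,[-0.0143,-0.0256,-0.003],[0,0,0]],[0.0,[-0.0183,-0.039,-0.003],[0,0,0]],[0.0,[-0.02,-0.0535,-0.003],[0,0,0]]]}}

```text
time: 21.65
tool_pos: [0.4824, 0.1174, 0.0911]
ee_rot: [3.141, -0.001, -0.083]
wrist_force: [2.9, -4.1, -2.2]
width: 0.0232
finger_force: 30.0
```

Request:
{"method": "drive_tool", "body": {"series": [[0.0,[0,-0.003,0],[0,0,0]],[0.0,[0,-0.006,0],[0,0,0]],[0.0,[0,-0.009,0],[0,0,0]]]}}

```text
time: 22.02
tool_pos: [0.4832, 0.1251, 0.0911]
ee_rot: [3.141, -0.0, -0.084]
wrist_force: [3.8, -3.1, -2.8]
width: 0.023
finger_force: 30.0
```

Request:
{"method": "drive_tool", "body": {"series": [[0.0,[0.0003,-0.004,0],[0,0,0]],[0.0,[0.001,-0.008,0],[0,0,0]],[0.0,[0.0015,-0.01,0],[0,0,0]]]}}

```text
time: 22.4
tool_pos: [0.4852, 0.1352, 0.0912]
ee_rot: [3.141, 0.001, -0.083]
wrist_force: [2.1, -2.4, -3.3]
width: 0.0233
finger_force: 30.0
```

Request:
{"method": "drive_tool", "body": {"series": [[0.0,[0.0008,-0.004,0],[0,0,0]],[0.0,[0.0017,-0.008,0],[0,0,0]],[0.0,[0.0022,-0.01,0],[0,0,0]]]}}

```text
time: 22.78
tool_pos: [0.4882, 0.145, 0.0912]
ee_rot: [3.141, 0.001, -0.083]
wrist_force: [2.3, -3.5, -3.2]
width: 0.0234
finger_force: 30.0
```

Request:
{"method": "drive_tool", "body": {"series": [[0.0,[0.001,-0.0035,0.001],[0,0,0]],[0.0,[0.002,-0.007,0.0015],[0,0,0]],[0.0,[0.003,-0.0095,0.0015],[0,0,0]]]}}

```text
time: 23.15
tool_pos: [0.4922, 0.1547, 0.0907]
ee_rot: [-3.141, -0.0, -0.083]
wrist_force: [-1.5, -2.0, 2.7]
width: 0.0234
finger_force: 30.0
```

Request:
{"method": "drive_tool", "body": {"series": [[0.0,[0.0014,-0.0035,0],[0,0,0]],[0.0,[0.0028,-0.007,0],[0,0,0]],[0.0,[0.004,-0.0095,0],[0,0,0]]]}}

```text
time: 23.52
tool_pos: [0.4971, 0.1636, 0.0904]
ee_rot: [-3.141, -0.001, -0.083]
wrist_force: [-2.4, -1.8, 5.0]
width: 0.0232
finger_force: 30.0
```

Request:
{"method": "drive_tool", "body": {"series": [[0.0,[0.0023,-0.0042,0],[0,0,0]],[0.0,[0.0048,-0.0083,0],[0,0,0]],[0.0,[0.0048,-0.0083,0],[0,0,0]]]}}

```text
time: 23.9
tool_pos: [0.5029, 0.1718, 0.0903]
ee_rot: [-3.141, -0.001, -0.083]
wrist_force: [-1.5, -1.0, 4.9]
width: 0.0235
finger_force: 30.0
```

Request:
{"method": "drive_tool", "body": {"series": [[0.0,[0.0025,-0.0035,0],[0,0,0]],[0.0,[0.005,-0.007,0],[0,0,0]],[0.0,[0.005,-0.007,0],[0,0,0]]]}}

```text
time: 24.28
tool_pos: [0.5077, 0.1775, 0.0901]
ee_rot: [3.141, 0.001, -0.083]
wrist_force: [-2.2, -2.0, 6.4]
width: 0.0234
finger_force: 30.0
```

Request:
{"method": "drive_tool", "body": {"series": [[0.0,[0.002,-0.0025,0],[0,0,0]],[0.0,[0.002,-0.0025,0],[0,0,0]],[0.0,[0.002,-0.0025,-0.006],[0,0,0]],[0.0,[0.002,-0.0025,-0.0125],[0,0,0]],[0.0,[0.002,-0.0025,-0.0125],[0,0,0]]]}}

```text
time: 24.9
tool_pos: [0.5103, 0.1798, 0.1013]
ee_rot: [3.141, 0.001, -0.084]
wrist_force: [2.7, -2.1, -3.8]
width: 0.0236
finger_force: 30.0
```

Request:
{"method": "drive_tool", "body": {"series": [[0.0,[-0.0145,0.0271,0],[0,0,0]],[0.0,[-0.0208,0.0597,0],[0,0,0]],[0.0,[-0.0151,0.0923,0],[0,0,0]],[0.0,[-0.004,0.1133,0],[0,0,0]],[0.0,[0.0002,0.119,0],[0,0,0]]]}}

```text
time: 25.52
tool_pos: [0.4987, 0.0604, 0.102]
ee_rot: [3.141, 0.005, -0.085]
wrist_force: [-5.7, -2.6, 1.7]
width: 0.0232
finger_force: 30.0
```

Request:
{"method": "drive_tool", "body": {"series": [[0.0,[0,0,0.004],[0,0,0]],[0.0,[0,0,0.008],[0,0,0]],[0.0,[0,0,0.0105],[0,0,0]],[0.0,[0,0,0.0125],[0,0,0]],[0.0,[0,0,0.0125],[0,0,0]]]}}

```text
time: 26.15
tool_pos: [0.4995, 0.059, 0.0917]
ee_rot: [3.136, 0.001, -0.084]
wrist_force: [-6.9, -9.0, 6.9]
width: 0.0238
finger_force: 30.0
```

Request:
{"method": "drive_tool", "body": {"series": [[0.0,[-0.001,0.0005,0.001],[0,0,0]],[0.0,[-0.0015,0.001,0.0025],[0,0,0]],[0.0,[-0.0015,0.001,0.0025],[0,0,0]]]}}

```text
time: 26.52
tool_pos: [0.4992, 0.0587, 0.0902]
ee_rot: [3.137, -0.002, -0.084]
wrist_force: [-5.4, -8.4, 8.8]
width: 0.0235
finger_force: 30.0
```

Request:
{"method": "drive_tool", "body": {"series": [[0.0,[-0.0025,-0.0035,-0.0025],[0,0,0]],[0.0,[-0.0055,-0.0075,-0.0025],[0,0,0]],[0.0,[-0.0083,-0.0118,-0.0025],[0,0,0]],[0.0,[-0.0083,-0.0118,-0.0025],[0,0,0]]]}}

```text
time: 27.02
tool_pos: [0.4926, 0.0699, 0.0907]
ee_rot: [3.134, -0.003, -0.084]
wrist_force: [0.2, -10.4, 0.2]
width: 0.0237
finger_force: 30.0
```

Request:
{"method": "drive_tool", "body": {"series": [[0.0,[-0.0025,-0.004,0],[0,0,0]],[0.0,[-0.0045,-0.008,0],[0,0,0]],[0.0,[-0.0045,-0.008,0],[0,0,0]]]}}

```text
time: 27.4
tool_pos: [0.4894, 0.0769, 0.0907]
ee_rot: [3.132, -0.005, -0.084]
wrist_force: [2.5, -13.5, -0.3]
width: 0.0233
finger_force: 30.0
```

Request:
{"method": "drive_tool", "body": {"series": [[0.0,[0,0,0.002],[0,0,0]],[0.0,[0.002,0.004,0.002],[0,0,0]],[0.0,[0.002,0.004,0],[0,0,0]]]}}

```text
time: 27.78
tool_pos: [0.4907, 0.0741, 0.091]
ee_rot: [3.135, -0.004, -0.084]
wrist_force: [1.7, -8.6, -3.9]
width: 0.0234
finger_force: 30.0
```

Request:
{"method": "drive_tool", "body": {"series": [[0.0,[0,0,0.002],[0,0,0]],[0.0,[0.002,0.004,0.002],[0,0,0]],[0.0,[0.004,0.007,0.0015],[0,0,0]],[0.0,[0.004,0.007,0.0015],[0,0,0]]]}}

```text
time: 28.28
tool_pos: [0.4934, 0.0681, 0.0903]
ee_rot: [3.138, -0.002, -0.084]
wrist_force: [-3.6, -8.4, 5.7]
width: 0.0235
finger_force: 30.0
```

Request:
{"method": "drive_tool", "body": {"series": [[0.06,[0,0,0],[0,0,0]],[0.06,[0,0,0],[0,0,0]],[0.06,[0,0,0],[0,0,0]],[0.06,[0,0,0],[0,0,0]]]}}

```text
time: 28.78
tool_pos: [0.4925, 0.0708, 0.0881]
ee_rot: [-3.14, 0.001, -0.083]
wrist_force: [0.4, -0.2, -0.3]
width: 0.0586
finger_force: 0.0
```

Run:
```python
from h import *
o=robot.get_obs();print(o['tool_pos'],o['wrist_force'],o['width'])
c=imaging.get_calibration('wrist');b=imaging.snapshot('wrist')
cv2.imwrite('pics/w8.png',cv2.resize(b[:,:,::-1],(800,600),interpolation=cv2.INTER_CUBIC))
k=800/560;t=np.array([.5773,.1136]);th=-.083;M=np.array([[np.cos(th),-np.sin(th)],[np.sin(th),np.cos(th)]])
for phi in(-.65,-.6,-.55,-.5,-.45):
  j=M@[-.095*np.cos(phi),.095*np.sin(phi)]+t; print(phi,(np.array(proj(c,[*j,.127]))*k).round())
```

```text
[0.49253522 0.07075632 0.0880525 ] [ 0.39597704 -0.20129174 -0.2557248 ] 0.05861166453601044
-0.65 [425. 407.]
-0.6 [412. 416.]
-0.55 [398. 424.]
-0.5 [384. 431.]
-0.45 [370. 437.]
```

View pics/w8.png

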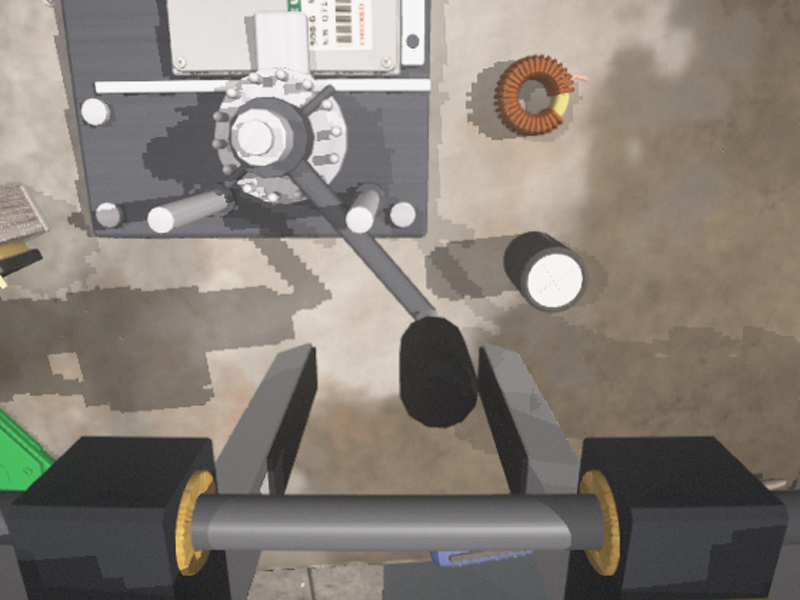

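Request:
{"method": "drive_tool", "body": {"series": [[0.06,[0.004,0.006,-0.002],[0,0,0]],[0.06,[0.008,0.0115,-0.002],[0,0,0]],[0.0,[0.008,0.0115,-0.002],[0,0,0]],[0.0,[0.008,0.0115,-0.002],[0,0,0]],[0.0,[0.008,0.0115,-0.002],[0,0,0]]]}}

```text
time: 29.45
tool_pos: [0.4998, 0.0578, 0.0904]
ee_rot: [-3.142, 0.0, -0.083]
wrist_force: [-0.4, 0.4, 0.2]
width: 0.0332
finger_force: 0.0
```

Request:
{"method": "drive_tool", "body": {"series": [[0.0,[0,0,0.001],[0,0,0]],[0.0,[0,0,0.002],[0,0,0]],[0.0,[0,0,0.002],[0,0,0]]]}}

```text
time: 29.82
tool_pos: [0.4998, 0.0575, 0.0893]
ee_rot: [3.141, -0.0, -0.083]
wrist_force: [-2.9, -1.5, 4.5]
width: 0.0233
finger_force: 30.0
```

Request:
{"method": "drive_tool", "body": {"series": [[0.0,[-0.0015,-0.0018,-0.001],[0,0,0]],[0.0,[-0.003,-0.0037,-0.001],[0,0,0]],[0.0,[-0.003,-0.0037,-0.001],[0,0,0]]]}}

```text
time: 30.2
tool_pos: [0.4978, 0.0606, 0.0895]
ee_rot: [3.139, -0.002, -0.083]
wrist_force: [1.7, -4.5, 1.3]
width: 0.0234
finger_force: 30.0
```

Request:
{"method": "drive_tool", "body": {"series": [[0.0,[-0.0015,-0.0018,0],[0,0,0]],[0.0,[-0.003,-0.0037,0],[0,0,0]],[0.0,[-0.003,-0.0037,0],[0,0,0]]]}}

```text
time: 30.58
tool_pos: [0.4956, 0.064, 0.0895]
ee_rot: [3.138, -0.003, -0.084]
wrist_force: [3.3, -6.3, 0.4]
width: 0.0234
finger_force: 30.0
```

Request:
{"method": "drive_tool", "body": {"series": [[0.0,[-0.0014,-0.0019,0],[0,0,0]],[0.0,[-0.0028,-0.0038,0],[0,0,0]],[0.0,[-0.0028,-0.0038,0],[0,0,0]]]}}

```text
time: 30.95
tool_pos: [0.4937, 0.0674, 0.0894]
ee_rot: [3.137, -0.004, -0.084]
wrist_force: [4.6, -7.3, -1.2]
width: 0.0235
finger_force: 30.0
```

Request:
{"method": "drive_tool", "body": {"series": [[0.0,[-0.0014,-0.002,0.0005],[0,0,0]],[0.0,[-0.0027,-0.004,0.0005],[0,0,0]],[0.0,[-0.0027,-0.004,0.0005],[0,0,0]]]}}

```text
time: 31.32
tool_pos: [0.4918, 0.0709, 0.0893]
ee_rot: [3.136, -0.006, -0.084]
wrist_force: [4.1, -9.0, -0.9]
width: 0.0235
finger_force: 30.0
```

Request:
{"method": "drive_tool", "body": {"series": [[0.0,[-0.0013,-0.0021,0.0005],[0,0,0]],[0.0,[-0.0026,-0.0042,0.0005],[0,0,0]],[0.0,[-0.0026,-0.0042,0.0005],[0,0,0]]]}}

```text
time: 31.7
tool_pos: [0.49, 0.0745, 0.0891]
ee_rot: [3.134, -0.007, -0.084]
wrist_force: [4.4, -10.5, -0.0]
width: 0.0235
finger_force: 30.0
```

Request:
{"method": "drive_tool", "body": {"series": [[0.0,[-0.0012,-0.0021,0.0005],[0,0,0]],[0.0,[-0.0024,-0.0042,0.0005],[0,0,0]],[0.0,[-0.0024,-0.0042,0.0005],[0,0,0]]]}}

```text
time: 32.08
tool_pos: [0.4883, 0.0781, 0.0889]
ee_rot: [3.133, -0.008, -0.084]
wrist_force: [4.6, -12.5, 0.7]
width: 0.0234
finger_force: 30.0
```

Request:
{"method": "drive_tool", "body": {"series": [[0.0,[0.001,0.0015,0],[0,0,0]],[0.0,[0.002,0.003,0],[0,0,0]],[0.0,[0.003,0.0045,0],[0,0,0]],[0.0,[0.004,0.006,0],[0,0,0]],[0.0,[0.004,0.006,0],[0,0,0]]]}}

```text
time: 32.7
tool_pos: [0.4902, 0.0738, 0.0889]
ee_rot: [3.137, -0.004, -0.084]
wrist_force: [1.7, -7.1, 4.1]
width: 0.0234
finger_force: 30.0
```

Request:
{"method": "drive_tool", "body": {"series": [[0.0,[0.001,0.0015,0],[0,0,0]],[0.0,[0.002,0.003,0],[0,0,0]],[0.0,[0.003,0.0045,0],[0,0,0]],[0.0,[0.004,0.006,0],[0,0,0]],[0.0,[0.004,0.006,0],[0,0,0]]]}}

```text
time: 33.33
tool_pos: [0.493, 0.0684, 0.089]
ee_rot: [3.138, -0.002, -0.084]
wrist_force: [-0.7, -5.7, 5.7]
width: 0.0236
finger_force: 30.0
```

Request:
{"method": "drive_tool", "body": {"series": [[0.0,[0.0012,0.0015,0],[0,0,0]],[0.0,[0.0023,0.003,0],[0,0,0]],[0.0,[0.0035,0.0045,-0.0005],[0,0,0]],[0.0,[0.0035,0.0045,-0.001],[0,0,0]]]}}

```text
time: 33.83
tool_pos: [0.4954, 0.0644, 0.0893]
ee_rot: [3.14, -0.0, -0.084]
wrist_force: [-2.0, -5.6, 3.5]
width: 0.0231
finger_force: 30.0
```

Request:
{"method": "drive_tool", "body": {"series": [[0.0,[0.0012,0.0015,0],[0,0,0]],[0.0,[0.0025,0.003,0],[0,0,0]],[0.0,[0.0025,0.003,0],[0,0,0]]]}}

```text
time: 34.2
tool_pos: [0.4971, 0.0617, 0.0892]
ee_rot: [3.141, 0.001, -0.083]
wrist_force: [-3.6, -3.8, 5.6]
width: 0.0234
finger_force: 30.0
```

Request:
{"method": "drive_tool", "body": {"series": [[0.06,[0,0,0],[0,0,0]],[0.06,[0,0,0],[0,0,0]],[0.06,[0,0,0],[0,0,0]],[0.06,[0,0,-0.03],[0,0,0]],[0.06,[0,0,-0.08],[0,0,0]]]}}

```text
time: 34.83
tool_pos: [0.4959, 0.0625, 0.1671]
ee_rot: [-3.141, 0.006, -0.083]
wrist_force: [1.0, -0.1, -0.6]
width: 0.0598
finger_force: 0.0
```

Request:
{"method": "drive_tool", "body": {"series": [[0.06,[0,0,-0.04],[0,0,0]],[0.06,[-0.03,0,-0.07],[0,0,0]],[0.06,[-0.03,0,-0.07],[0,0,0]]]}}

```text
time: 35.2
tool_pos: [0.4685, 0.0652, 0.2422]
ee_rot: [-3.14, -0.007, -0.082]
wrist_force: [0.8, -0.1, 0.1]
width: 0.0599
finger_force: 0.0
```

Run:
```python
from h import *
o=robot.get_obs();print(o['time'],o['tool_pos'],o['wrist_force'],o['width'])
c=imaging.get_calibration('wrist');b=imaging.snapshot('wrist');k=800/560
cv2.imwrite('pics/w9.png',cv2.resize(b[:,:,::-1],(800,600),interpolation=cv2.INTER_CUBIC))
t=np.array([.5773,.1136]);th=-.083;M=np.array([[np.cos(th),-np.sin(th)],[np.sin(th),np.cos(th)]])
for phi in(-.7,-.65,-.6):
  j=M@[-.095*np.cos(phi),.095*np.sin(phi)]+t; print(phi,[(np.array(proj(c,[*j,z]))*k).round() for z in(.127,.137)])
for n,j in dict(home=(.0965,.05,.019),nose=(.04,0,.019)).items(): print(n,(np.array(proj(c,[*(M@j[:2]+t),j[2]]))*k).round())
```

```text
35.2 [0.4685074  0.06516295 0.242155  ] [ 0.82838711 -0.0574825   0.07393615] 0.05993640477006325
-0.7 [array([405., 230.]), array([405., 233.])]
-0.65 [array([398., 235.]), array([398., 238.])]
-0.6 [array([391., 240.]), array([391., 243.])]
home [239. -44.]
nose [316.  44.]
```

View pics/w9.png

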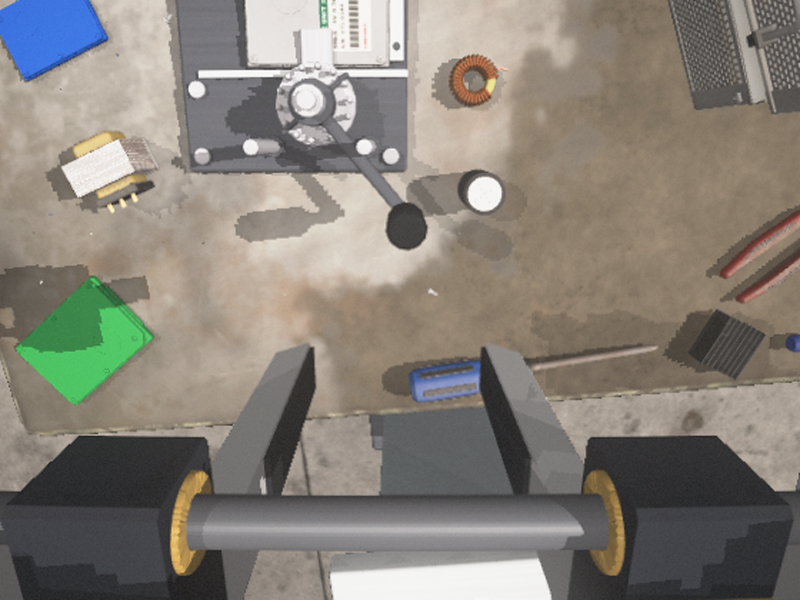

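```bash
python3 -c "
from bench import robot
print(robot.close_job())"
```

```text
the job is handed in; nothing more can be done
None
```

I handed the job in at 35.2 s; the hand-in gave no verdict. The drive is home against the end stop and clamped with a final pull of about 13.4 N, the lever is down in the teeth, the gripper is clear and the bystanders were not moved. The clamp sprang back after release to an estimated 0.03 mm above the tight limit, and I viewed 11 pictures, one over the limit of 10.

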